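Load the slide reader and start it

ROBOT

A 6-joint arm with a two-finger parallel gripper is mounted at the origin on the work surface. World frame = base frame: x ahead of the robot, y to its left, z up, the work surface at z = 0. Lengths are in m, angles in degrees, forces in N, time in s.
With the tool pointing down it reaches from about 0.4 to 0.825 m from the base axis. Payload 7 kg.
Tool frame: the origin (TCP) lies midway between the tips of the shut fingers; the grasp point (between the pads) lies 19 mm behind it; z points along the fingers, y is the line along which they close (so a half turn about z gives the same grasp; the last joint's range is limited). The gripper opens to 88 mm and grips with 3 to 60 N. Pads are 19 mm wide; open, the fingers measure 130 mm over their backs; the gripper's body (78 mm by 193 mm) begins 47 mm behind the grasp point.
Start: joints at [91.392, 20.546, 0.682, 0, -70.136, -16.507], TCP at [0.176, 0.652, 0.206] pointing down, gripper open.
Joint ranges: [-176.03, 176.03], [-82.01, 121.73], [-58.28, 71.71], [-173.87, 95.51], [-174.79, -0.11], [-173.66, 173.66]. Speed limits (degrees/s): [136.94, 136.94, 172.46, 180, 180, 180].

INTERFACE

Orientations are given as [roll, pitch, yaw] about the fixed x, y, z axes, in that order (R = Rz(yaw) Ry(pitch) Rx(roll)).
In Python, from plant import r gives the robot as it stands. The module is installed in compiled form; this text tells all that it offers.
- The arm moves only by the tool play_rows, never from a script. Its argument "rows" is a list of rows, each an object with "slide": the shift along the tool's x, y, z as a fraction of full scale, a list of three; "delta_rot": the turn, a rotation vector about the tool's x, y, z as a fraction of full scale, a list of three; "fingers": the opening, from -1 (shut) to 1 (fully open). In form: [{"slide": [x, y, z], "delta_rot": [rx, ry, rz], "fingers": fingers}, ...]. A call has 1 to 8 rows; each row shifts and turns the commanded pose from where the row before left it, along the tool's axes as they then stand; what a row does not reach is not made up. Full scale, the value 1, is 0.15 m for a shift and 0.08 rad for a turn. A row lasts 1/8 s, in which the tool goes at most 62.5 mm and 10.7 degrees, less where a joint would pass 70% of its speed; a pose out of reach is approached as far as the arm can. A call with a number of a shift or a turn outside -1 to 1 is refused whole. A call with a gripper value outside its range is refused whole. The fingers move at their own pace and stop on an object; "squeeze" is the grip in N (left out, the last holds). Time passes only in rows, so rows that do not move let the fingers close. It gives the time, the measured TCP pose, the force, the opening and the grip force at its end, in the units of the state.
- r.get_state(): the state, without advancing time (a new reading comes with each control period).
- r.capture(name): name is "scene" or "top" or "wrist"; returns a dict with "image" (420x560x3 uint8, blue, green, red), "fx", "fy", "cx", "cy" (pixels), "R" (3x3) and "t" (3): a world point X has camera coordinates R X + t; the wrist camera has in their place "T_tool_cam" (4x4, takes a point from camera to tool coordinates, whose origin is the TCP and whose axes are the flange's). Camera axes: x right, y down, z forward; pixel columns grow to the right and rows downward; lengths in m; the calibration is good to about 2 mm. A picture is of the moment at which its call begins: read the wrist's pose just before it. There is no depth.
- r.close_job(): hands the job in; it is judged then, once.
The state is a dict: "time_s": time; "joints": joint angles; "qd": joint speeds; "joint_torque": joint torques, N m; "tcp_pos": TCP position; "eef_rot": TCP orientation; "contact_force": force on the tool from outside, world axes, zero at the start; "moment": the same for the moment, N m; "gripper_width": finger opening in m; "gripper_force": force on a finger pad.
Only numpy, scipy, OpenCV 4.12 (cv2) and the standard library are available. Lean on these libraries where they do the work, as an engineer would, in place of code of your own. Each camera call takes 0.05 s, during which the arm holds its last target. There are 200 camera calls.

TASK

The counting slide lies ready in the slide reader's sprung carrier, which stands out of the front of the machine. With your fingertip push the carrier in as far as it goes and let it go, so that it springs back a little and stays latched part-way; then press the round start button on top of the reader down fully and let it come up again. Do not lift the slide out or pick anything up, and leave the things standing around the reader as they are.

Things in the scene. Friction and masses are not known exactly. Their poses are not given: they have to be found in the camera images.
- reader: White bench-top slide reader, fixed to the bench: 220 mm deep (its x), 210 mm wide (its y), wedge-shaped, top 70 mm high at the front edge rising evenly to 92 mm at the back, with a dark screen on the rear two thirds of the top. Origin: centre of its underside, on the bench. Its x axis points from its front to its back (the carrier is pushed along +x), y to the left as seen from its front, z up; its front face is at x = -110 mm.
- carrier_face (a point): Centre of the front face of the slide carrier: a grey block 110 mm wide (y) and 24 mm high (24 to 48 mm above the bench) with a flat upright front face with three thin ribs, standing 47 mm out of the reader's front when sprung out; its top is flush but for the recess in which the slide lies. The point moves with the carrier and has the reader's axes: the face looks to -x and is pushed along +x.
- carrier (a joint): How far the carrier is pushed into the reader, in m: 0 sprung fully out (where it starts), 0.042 at its end stop. A spring pushes it outwards, about 4 N at 0 and 9 N at the end stop, a damper slows it. From 0.034 on a latch drops behind its stop pin (a few N more to get there); let go beyond that, the carrier springs back and is held at 0.034, its face then 13 mm out of the reader's front; let go earlier, it comes all the way out again.
- slide: Counting slide, a loose translucent plate 75 mm (its y) x 25 mm (its x) x 4 mm, 12 g, lying in the 5 mm deep recess of the carrier, 12 mm behind the carrier's front face, and riding with it. Origin: centre of its underside (43 mm above the bench).
- start_top (a point): Centre of the top of the start button, when up about 85 mm above the bench: a round plain grey push button 26 mm across in a low ring, on the top of the reader near its front edge, on the left half seen from the front (reader x -76, y +55 mm). Its z axis is the button's axis, leaning 0.1 rad from vertical towards the reader's front; press it down along -z.
- start (a joint): Travel of the start button in m: 0 up, 0.006 fully down. Sprung: about 1.5 N to begin, 5 N fully down; it comes up again by itself.
- eject_top (a point): Centre of the top of the eject key, 77 mm above the bench: a small oblong black key 16 mm x 18 mm on the top of the reader near the front edge, on the right half (reader x -92, y -45 mm). It dips about 4 mm by itself as the carrier goes past the latch; pressing it lets the carrier out again. Not needed.
- reagent: Small amber reagent bottle with black cap, 34 mm across, 62 mm high, standing loose beside the reader. Origin: centre of its underside. Leave alone.
- dish: Glass petri dish, 90 mm across, 16 mm high, standing loose beside the reader. Origin: centre of its underside. Leave alone.
- dropper: White plastic dropper vial with a thin nozzle, 25 mm across, 74 mm high, standing loose beside the reader. Origin: centre of its underside. Leave alone.
- onion: Brown onion, 72 mm across, 67 mm high, standing loose beside the reader. Origin: centre of its underside. Leave alone.

How it is judged (in metres and radians):
On the way, in this order (a step that is already met when the one before it is completed fails the run):
1. the carrier is pushed in beyond the latch (value of joint carrier above 0.0365 m), for 0.02 s.
2. the carrier is let go and rests on the latch, 34 mm in (value of joint carrier between 0.0322 and 0.0356 m and contact force between each of the arm, the fingers and carrier below 0.1 N), for 0.2 s.
3. the start button is pressed fully down with the carrier latched (value of joint start above 0.0045 m and value of joint carrier between 0.0322 and 0.0356 m), for 0.05 s.
At the end, for the whole second after the job is handed in: The carrier is at rest on its latch, 34 mm in (32.2 to 35.6 mm), untouched; the counting slide lies flat in the carrier's recess (within about 4 mm of its place); the start button has been pressed at least 4.5 mm after the carrier latched and has come up again (under 1.5 mm) (value of joint carrier between 0.0322 and 0.0356 m and value of joint start below 0.0015 m and z of slide in the frame of carrier_face between 0.004 and 0.01 m and x of slide in the frame of carrier_face between 0.021 and 0.03 m and linear speed of slide below 0.02 m/s).
It fails at once if the start button is pressed before the carrier is latched (value of joint start above 0.003 m and value of joint carrier below 0.0322 m).
It fails at once if the counting slide is lifted out of the carrier's recess (z of slide in the frame of carrier_face above 0.014 m).
It fails at once if something standing around the reader is picked up, shoved or knocked over (distance of any of reagent, dish, dropper, onion from where it was at the start of the episode above 0.02 m).
It also fails if it takes over 45 s, if anything falls off the work surface, if the arm or the gripper's body presses on something with over 40 N, if the wrist force passes 120 N, or if a joint passes its speed limit or range.

## Working session

There is one attempt and no reset: what is moved stays moved. The work goes in short steps, Python scripts to look and compute and a tool call to move; the robot and the scene stay as the last step left them, time stands still between calls to the robot, and variables do not carry over. Pictures are saved under pics/ and viewed, at most 10 in all, crops included, and the job is handed in when it is done.

Besides the shell and the picture viewer there is one more tool, called after "Call:" as a command line: name --argument value ..., lists and objects as JSON in quotes. play_rows: Moves the arm, as the interface text tells. Shift numbers are shares of 0.15 m and turn numbers shares of 0.08 rad, none past 1 either way. Its arguments: {"type":"object","properties":{"rows":{"type":"array"},"squeeze":{"type":"number"}},"required":["rows"]}

```bash
mkdir -p pics; python3 - <<'E'
from plant import r
import cv2,pickle
d={}
for n in("scene","top"):
    c=r.capture(n);d[n]=c;cv2.imwrite(f"pics/{n}0.png",c["image"])
pickle.dump(d,open("c0.pkl","wb"))
s=r.get_state();print(s["time_s"],s["tcp_pos"],s["eef_rot"],s["contact_force"],s["gripper_width"])
E
```

```text
0.1 [0.17591032 0.65119482 0.20532293] [ 1.79916095e+02 -6.96435251e-03 -1.51200608e+01] [-0.05407805 -0.01099322  0.27687187] 0.08779604095739228
```

View pics/scene0.png

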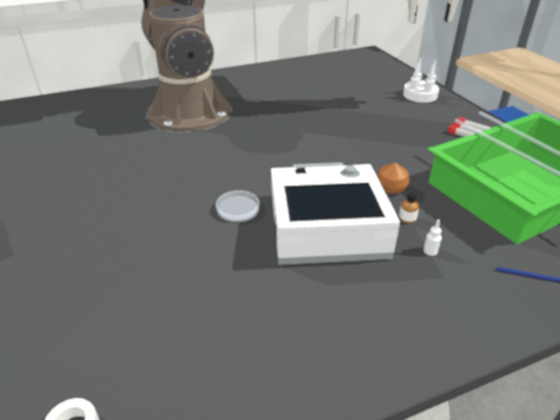

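View pics/top0.png

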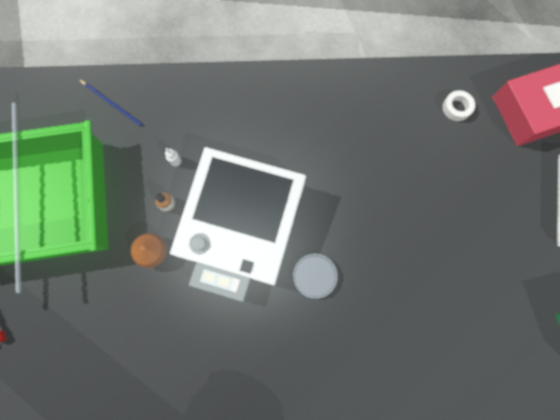

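Top view: reader with its front edge from about (172,254) to (274,283), the carrier below it, the button near (199,243) and the eject key at (247,266). I'll enlarge it to read off the corners.

```bash
python3 - <<'E'
import cv2,pickle
d=pickle.load(open("c0.pkl","rb"))
for n in d:
    c=d[n];print(n,c["fx"],c["cx"],c["cy"],(-c["R"].T@c["t"]).round(3),c["R"].round(2).tolist())
i=d["top"]["image"][140:310,130:350]
cv2.imwrite("pics/topc.png",cv2.resize(i,None,fx=3.5,fy=3.5,interpolation=cv2.INTER_CUBIC))
i=d["scene"]["image"][150:270,200:450]
cv2.imwrite("pics/scc.png",cv2.resize(i,None,fx=3.2,fy=3.2,interpolation=cv2.INTER_CUBIC))
E
```

```text
scene 468.85591314262797 281.69366920001676 208.32319842291486 [ 1.249 -0.226  0.602] [[0.38, 0.92, -0.0], [0.56, -0.23, -0.79], [-0.73, 0.3, -0.61]]
top 413.56630281609193 285.8794929690657 203.3473083235727 [0.434 0.053 0.869] [[-0.04, -1.0, 0.01], [-0.97, 0.03, -0.24], [0.24, -0.02, -0.97]]
```

View pics/topc.png

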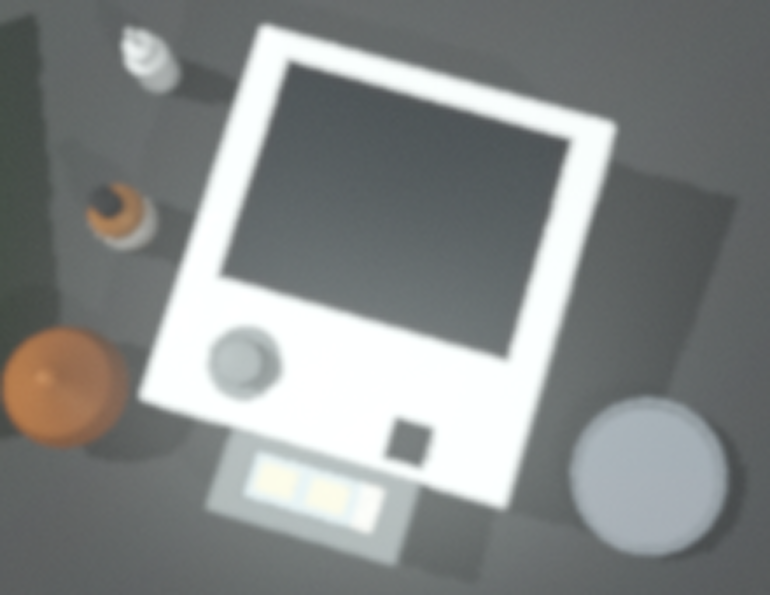

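View pics/scc.png

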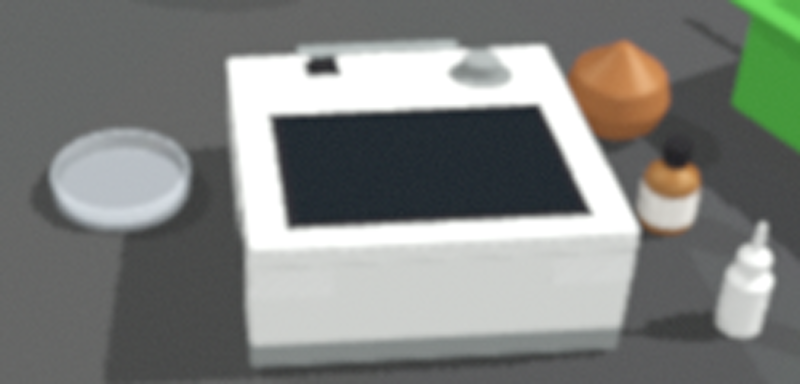

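```bash
cat > fit.py <<'E'
import numpy as np,pickle
from scipy.optimize import least_squares
d=pickle.load(open("c0.pkl","rb"))
FL,FR,BL,BR=(-.11,.105,.07),(-.11,-.105,.07),(.11,.105,.092),(.11,-.105,.092)
obs={"top":(3.5,(130,140),[(FL,140,399),(FR,508,508),(BL,264,25),(BR,616,125),((-.076,.055,.085),242,361),((-.092,-.045,.077),410,441),((-.157,.055,.048),206,510),((-.157,-.055,.048),399,566)]),
"scene":(3.2,(200,150),[(FL,549,46),(FR,228,59),(BL,637,236),(BR,246,250)])}
def T(p,X):
    c,s=np.cos(p[2]),np.sin(p[2]);X=np.asarray(X)
    return np.array([c*X[0]-s*X[1]+p[0],s*X[0]+c*X[1]+p[1],X[2]])
def res(p,names):
    o=[]
    for n in names:
        f,off,L=obs[n];c=d[n]
        for X,u,v in L:
            q=c["R"]@T(p,X)+np.ravel(c["t"])
            o+=[c["fx"]*q[0]/q[2]+c["cx"]-((u+.5)/f-.5+off[0]),c["fy"]*q[1]/q[2]+c["cy"]-((v+.5)/f-.5+off[1])]
    return np.array(o)
if __name__=="__main__":
    for ns in(["top"],["scene"],["top","scene"]):
        s=least_squares(res,[.5,.25,-.2],args=(ns,));print(ns,s.x.round(4),np.degrees(s.x[2]).round(2),s.fun.round(1).tolist())
    p=s.x;np.save("p.npy",p)
    for n,X in dict(face=(-.157,0,.036),btn=(-.076,.055,.085),ej=(-.092,-.045,.077)).items():print(n,T(p,X).round(4))
    c=d["top"]  # loose things, ground-ish rays
    for n,(u,v),z in(("onion",(65,388),.033),("dish",(648,476),.012),("reagent",(125,225),.02)):
        q=c["R"].T@np.array([((u+.5)/3.5+129.5-c["cx"])/c["fx"],((v+.5)/3.5+139.5-c["cy"])/c["fy"],1]);C=-c["R"].T@np.ravel(c["t"])
        print(n,(C+q*(z-C[2])/q[2]).round(3))
E
python3 fit.py
```

```text
['top'] [ 0.6102  0.1327 -0.3175] -18.19 [0.4, 0.0, -0.3, -0.2, -0.2, -0.1, 0.4, -0.6, 0.0, 0.1, 0.0, 0.5, 0.5, 0.0, -0.7, 0.2]
['scene'] [ 0.6126  0.1318 -0.3325] -19.05 [-0.5, 1.0, 0.4, 0.1, 0.2, -0.5, -0.1, -0.2]
['top', 'scene'] [ 0.6106  0.1324 -0.3221] -18.46 [0.4, -0.5, -0.5, -0.3, 0.3, -0.4, 0.7, -0.5, 0.1, -0.3, -0.1, 0.4, 0.3, -0.4, -1.0, 0.0, -1.4, 0.2, -0.2, -0.2, 0.3, -1.7, 0.4, -0.6]
face [0.4617 0.1821 0.036 ]
btn [0.5559 0.2086 0.085 ]
ej [0.5091 0.1188 0.077 ]
onion [0.551 0.321 0.033]
dish [ 0.491 -0.015  0.012]
reagent [0.65  0.293 0.02 ]
```

Call:
play_rows --rows '[{"slide": [0, 0, 0], "delta_rot": [0, 0, 0.716], "fingers": -1}, {"slide": [0.25, 0.24, 0], "delta_rot": [0, 0, 0], "fingers": -1}, {"slide": [0.25, 0.24, 0], "delta_rot": [0, 0, 0], "fingers": -1}, {"slide": [0.25, 0.24, 0], "delta_rot": [0, 0, 0], "fingers": -1}, {"slide": [0.25, 0.24, 0], "delta_rot": [0, 0, 0], "fingers": -1}, {"slide": [0.25, 0.24, 0], "delta_rot": [0, 0, 0], "fingers": -1}, {"slide": [0.25, 0.24, 0], "delta_rot": [0, 0, 0], "fingers": -1}, {"slide": [0.25, 0.24, 0], "delta_rot": [0, 0, 0], "fingers": -1}]' --squeeze 20

```text
time_s: 1.1
tcp_pos: [0.346, 0.3279, 0.2061]
eef_rot: [180.0, 0.0, -18.4]
contact_force: [0.8, 0.3, 0.1]
gripper_width: 0.013
gripper_force: 0.0
```

```bash
cat > go.py <<'E'
import numpy as np
from scipy.spatial.transform import Rotation as Ro
from plant import r
from fit import T
p=np.load("p.npy")
def show(target=None):
    s=r.get_state();R=Ro.from_euler("xyz",s["eef_rot"],degrees=True).as_matrix();t=np.asarray(s["tcp_pos"])
    c,q=np.cos(p[2]),np.sin(p[2]);e=t[:2]-p[:2];F=s["contact_force"]
    print(s["time_s"],"reader xyz mm",np.round([1e3*(c*e[0]+q*e[1]),1e3*(c*e[1]-q*e[0]),1e3*t[2]],1),"rot",np.round(s["eef_rot"],2),"F reader",np.round([c*F[0]+q*F[1],c*F[1]-q*F[0],F[2]],1),"w",s["gripper_width"])
    if target is not None: print("slide units",(R.T@(T(p,target)-t)/.15).round(3))
E
python3 -c "
from go import *
show((-.2,0,.032))"
```

```text
1.1 reader xyz mm [-312.9  101.7  206.1] rot [180.     0.   -18.38] F reader [0.7 0.5 0.1] w 0.012958270939485003
slide units [0.752 0.679 1.161]
```

Call:
play_rows --rows '[{"slide": [0.15, 0.136, 0.1], "delta_rot": [0, 0, 0], "fingers": -1}, {"slide": [0.15, 0.136, 0.1], "delta_rot": [0, 0, 0], "fingers": -1}, {"slide": [0.15, 0.136, 0.2], "delta_rot": [0, 0, 0], "fingers": -1}, {"slide": [0.15, 0.136, 0.3], "delta_rot": [0, 0, 0], "fingers": -1}, {"slide": [0, 0, 0.2], "delta_rot": [0, 0, 0], "fingers": -1}, {"slide": [0, 0, 0], "delta_rot": [0, 0, 0], "fingers": -1}]'

```text
time_s: 1.85
tcp_pos: [0.4041, 0.222, 0.0693]
eef_rot: [179.7, 0.1, -18.5]
contact_force: [0.2, 0.9, 0.8]
gripper_width: 0.0003
gripper_force: 0.0
```

```bash
python3 -c "
from go import *
import cv2
show((-.19,0,.032))
c=r.capture('wrist');cv2.imwrite('pics/w1.png',c['image']);print(c['T_tool_cam'].round(3).tolist(),c['fx'],c['cx'],c['cy'])"
```

```text
1.85 reader xyz mm [-224.2   19.6   69.3] rot [ 1.7973e+02  1.1000e-01 -1.8460e+01] F reader [-0.1  0.9  0.8] w 0.0002931011754992378
slide units [0.229 0.13  0.249]
[[0.0, -0.968, -0.252, 0.068], [1.0, -0.0, 0.0, -0.0], [-0.0, -0.252, 0.968, -0.179], [0.0, 0.0, 0.0, 1.0]] 345.4012823081799 285.7880250810666 204.2943496615705
```

View pics/w1.png

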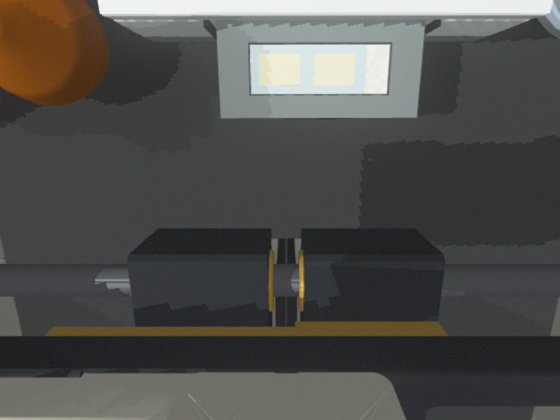

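Call:
play_rows --rows '[{"slide": [0, 0.13, 0.15], "delta_rot": [0, 0, 0], "fingers": -1}, {"slide": [0.1, 0, 0.1], "delta_rot": [0, 0, 0], "fingers": -1}, {"slide": [0.13, 0, 0], "delta_rot": [0, 0, 0], "fingers": -1}, {"slide": [0.03, 0, 0], "delta_rot": [0, 0, 0], "fingers": -1}, {"slide": [0.03, 0, 0], "delta_rot": [0, 0, 0], "fingers": -1}, {"slide": [0, 0, 0], "delta_rot": [0, 0, 0], "fingers": -1}, {"slide": [0, 0, 0], "delta_rot": [0, 0, 0], "fingers": -1}]'

```text
time_s: 2.78
tcp_pos: [0.4401, 0.1918, 0.0339]
eef_rot: [-180.0, -0.0, -18.4]
contact_force: [-0.3, -0.7, 0.2]
gripper_width: 0.0004
gripper_force: 0.0
```

```bash
python3 -c "
from go import *
show((-.128,0,.032))"
```

```text
2.775 reader xyz mm [-180.5    2.4   33.9] rot [-1.7998e+02 -1.0000e-02 -1.8380e+01] F reader [-0.1 -0.8  0.2] w 0.0003667678819678853
slide units [0.35  0.017 0.013]
```

Call:
play_rows --rows '[{"slide": [0.06, 0.005, 0], "delta_rot": [0, 0, 0], "fingers": -1}, {"slide": [0.05, 0.005, 0], "delta_rot": [0, 0, 0], "fingers": -1}, {"slide": [0.05, 0, 0], "delta_rot": [0, 0, 0], "fingers": -1}, {"slide": [0.05, 0, 0], "delta_rot": [0, 0, 0], "fingers": -1}, {"slide": [0.04, 0, 0], "delta_rot": [0, 0, 0], "fingers": -1}, {"slide": [0.04, 0, 0], "delta_rot": [0, 0, 0], "fingers": -1}, {"slide": [0, 0, 0], "delta_rot": [0, 0, 0], "fingers": -1}]'

```text
time_s: 3.65
tcp_pos: [0.4815, 0.1763, 0.0336]
eef_rot: [180.0, -0.0, -18.4]
contact_force: [0.2, 0.2, -0.2]
gripper_width: 0.0005
gripper_force: 0.0
```

```bash
python3 -c "
from go import *
show((-.126,0,.032))"
```

```text
3.65 reader xyz mm [-136.4    0.8   33.6] rot [180.    -0.   -18.42] F reader [ 0.2  0.2 -0.2] w 0.0005168600047123942
slide units [0.069 0.006 0.011]
```

```bash
python3 -c "
from go import *
import cv2
c=r.capture('wrist');cv2.imwrite('pics/w2.png',c['image'])
show()"
```

```text
3.7 reader xyz mm [-136.6    0.7   33.6] rot [ 1.7999e+02  1.0000e-02 -1.8430e+01] F reader [ 0.1  0.1 -0.9] w 0.0003613669667863199
```

View pics/w2.png

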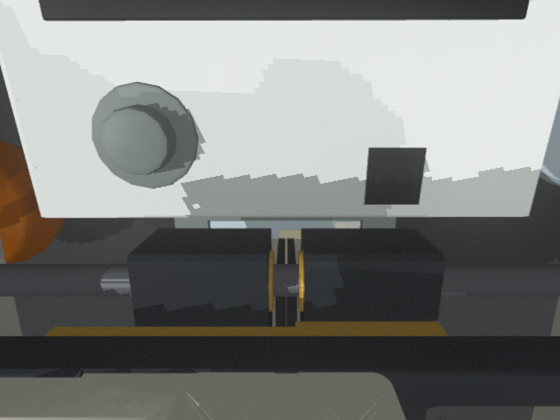

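The wrist view shows the reader's front edge at row 217 with a strip of carrier and slide below it. The fingertips hide the face, and I read no push force. I'll check from the top and scene cameras.

```bash
python3 -c "
from go import *
import cv2
a=r.capture('top');b=r.capture('scene');w=cv2.imread('pics/w2.png')
f=lambda i,s:cv2.resize(i,s,interpolation=cv2.INTER_CUBIC)
A=f(a['image'][200:320,150:310],(400,300));B=f(b['image'][120:240,240:400],(400,300));W=f(w[200:320,160:410],(625,300))
cv2.imwrite('pics/m2.png',np.vstack([np.hstack([A,B]),np.hstack([W,np.zeros((300,175,3),np.uint8)])]))
R=a
c=r.capture('wrist');M=c['T_tool_cam'];s=r.get_state()
Rt=Ro.from_euler('xyz',s['eef_rot'],degrees=True).as_matrix();t=np.array(s['tcp_pos'])
for n,X in dict(front=(-.11,0,.07),frontL=(-.11,.105,.07),slideback0=(-.12,0,.047),slidefront0=(-.145,0,.047),slb30=(-.09,0,.047),sf30=(-.115,0,.047),sideL=(-.118,.055,.048)).items():
    q=M[:3,:3].T@(Rt.T@(T(p,X)-t)-M[:3,3]);print(n,(c['fx']*q[:2]/q[2]+[c['cx'],c['cy']]).round(0))
"
```

```text
front [288. 213.]
frontL [ 43. 213.]
slideback0 [288. 219.]
slidefront0 [288. 265.]
slb30 [288. 159.]
sf30 [288. 210.]
sideL [177. 216.]
```

View pics/m2.png

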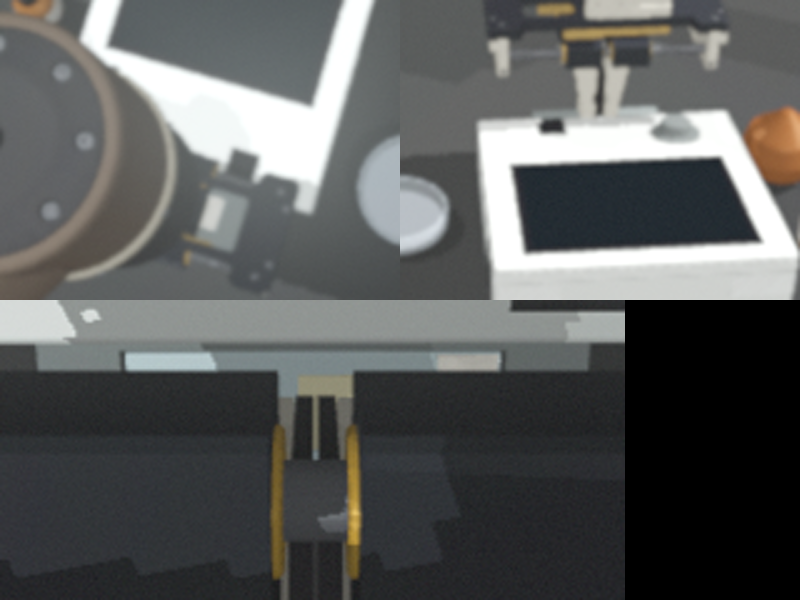

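The pushing row didn't move the carrier. The slide's rear edge is still where it was (row about 220), and in the scene view the fingers stand in front of the carrier strip. So the real tips sit roughly 15–20 mm higher than the TCP reading, just above the carrier. I'll lift, back off, tilt the gripper back for clearance and go in lower.

Call:
play_rows --rows '[{"slide": [0, 0, -0.15], "delta_rot": [0, 0, 0], "fingers": -1}, {"slide": [-0.1, 0, -0.1], "delta_rot": [0, 0, 0], "fingers": -1}, {"slide": [-0.3, 0, 0], "delta_rot": [0, 0, 0], "fingers": -1}, {"slide": [-0.1, 0, 0], "delta_rot": [0, 1, 0], "fingers": -1}, {"slide": [0, 0, 0], "delta_rot": [0, 1, 0], "fingers": -1}, {"slide": [0, 0, 0], "delta_rot": [0, 1, 0], "fingers": -1}, {"slide": [0, 0, 0], "delta_rot": [0, 1, 0], "fingers": -1}, {"slide": [0, 0, 0], "delta_rot": [0, 1, 0], "fingers": -1}]'

```text
time_s: 4.85
tcp_pos: [0.419, 0.2138, 0.0899]
eef_rot: [179.1, -21.8, -18.4]
contact_force: [-0.2, -1.0, 0.8]
gripper_width: 0.0005
gripper_force: 0.0
```

```bash
python3 -c "
from go import *
show((-.185,0,.018))"
```

```text
4.85 reader xyz mm [-207.5   16.6   89.9] rot [179.14 -21.78 -18.41] F reader [ 0.1 -1.   0.8] w 0.00047269082616165233
slide units [-0.039  0.103  0.502]
```

Call:
play_rows --rows '[{"slide": [-0.02, 0.05, 0.2], "delta_rot": [0, 0, 0], "fingers": -1}, {"slide": [-0.02, 0.05, 0.2], "delta_rot": [0, 0, 0], "fingers": -1}, {"slide": [0, 0, 0], "delta_rot": [0, 0, 0], "fingers": -1}, {"slide": [0, 0, 0], "delta_rot": [0, 0, 0], "fingers": -1}]'

```text
time_s: 5.35
tcp_pos: [0.4398, 0.205, 0.0524]
eef_rot: [177.4, -19.9, -18.5]
contact_force: [-0.2, 1.1, -0.2]
gripper_width: 0.0003
gripper_force: 0.0
```

```bash
python3 -c "
from go import *
show((-.175,0,.018))"
```

```text
5.35 reader xyz mm [-185.    14.8   52.4] rot [177.4  -19.88 -18.47] F reader [-0.5  1.  -0.2] w 0.0003289827822520004
slide units [-0.015  0.088  0.243]
```

```bash
python3 -c "
from go import *
print(np.round(r.get_state()['joints'],1))"
```

```text
[ 59.6   7.5 -58.2  43.3 -29.9 -27.5]
```

The third joint is at its range limit (-58.28°), so a 20° tilt this close to the base is out of reach. About 10° is enough for clearance.

```bash
cat >> go.py <<'E'
def plan(target,tilt):
    s=r.get_state();R=Ro.from_euler("xyz",s["eef_rot"],degrees=True)
    D=R.inv()*Ro.from_euler("z",p[2])*Ro.from_euler("xy",[np.pi,0])*Ro.from_euler("y",np.radians(tilt))
    print("turn units",(D.as_rotvec()/.08).round(2));show(target)
E
python3 -c "
from go import *
plan((-.19,0,.05),10)"
```

```text
turn units [ 0.57 -2.15 -0.05]
5.35 reader xyz mm [-185.    14.8   52.4] rot [177.4  -19.88 -18.47] F reader [-0.5  1.  -0.2] w 0.0003289827822520004
slide units [-0.037  0.099  0.008]
```

Call:
play_rows --rows '[{"slide": [0, 0, -0.1], "delta_rot": [0.28, -0.7, 0], "fingers": -1}, {"slide": [0, 0.05, 0], "delta_rot": [0.29, -0.7, 0], "fingers": -1}, {"slide": [-0.03, 0.05, 0.05], "delta_rot": [0, -0.7, 0], "fingers": -1}, {"slide": [0, 0, 0.05], "delta_rot": [0, 0, 0], "fingers": -1}, {"slide": [0, 0, 0], "delta_rot": [0, 0, 0], "fingers": -1}, {"slide": [0, 0, 0], "delta_rot": [0, 0, 0], "fingers": -1}]'

```text
time_s: 6.1
tcp_pos: [0.429, 0.1936, 0.0506]
eef_rot: [-180.0, -10.3, -18.6]
contact_force: [-0.2, 0.2, 1.2]
gripper_width: 0.0004
gripper_force: 0.0
```

```bash
python3 -c "
from go import *
plan((-.185,0,.018),10)
print(np.round(r.get_state()['joints'],1))"
```

```text
turn units [ 0.   -0.06 -0.02]
6.1 reader xyz mm [-191.7    0.6   50.6] rot [-179.99  -10.27  -18.55] F reader [-0.2  0.1  1.2] w 0.0004188533072006935
slide units [0.005 0.004 0.222]
[ 56.4   7.  -49.7  18.9 -32.   -0.9]
```

Call:
play_rows --rows '[{"slide": [0, 0, 0.11], "delta_rot": [0, 0, 0], "fingers": -1}, {"slide": [0, 0.004, 0.11], "delta_rot": [0, 0, 0], "fingers": -1}, {"slide": [0, 0, 0], "delta_rot": [0, 0, 0], "fingers": -1}, {"slide": [0.06, 0, 0.01], "delta_rot": [0, 0, 0], "fingers": -1}, {"slide": [0.06, 0, 0.01], "delta_rot": [0, 0, 0], "fingers": -1}, {"slide": [0.05, 0, 0.008], "delta_rot": [0, 0, 0], "fingers": -1}, {"slide": [0, 0, 0], "delta_rot": [0, 0, 0], "fingers": -1}]'

```text
time_s: 6.98
tcp_pos: [0.4599, 0.1835, 0.019]
eef_rot: [-179.9, -10.3, -18.6]
contact_force: [-3.4, 1.6, 3.4]
gripper_width: 0.0002
gripper_force: 1.8
```

```bash
python3 -c "
from go import *
plan((-.13,0,.018),10)
print(np.round(r.get_state()['joints'],1))"
```

```text
turn units [-0.02 -0.06 -0.04]
6.975 reader xyz mm [-159.1    0.8   19. ] rot [-179.86  -10.26  -18.65] F reader [-3.8  0.4  3.4] w 0.00021392710468693904
slide units [0.19  0.005 0.041]
[ 51.2  12.  -50.3  22.5 -25.8   0. ]
```

Contact: 3.8 N against the push. I'll keep pushing.

Call:
play_rows --rows '[{"slide": [0.04, 0, 0.007], "delta_rot": [0, 0, 0], "fingers": -1}, {"slide": [0.04, 0, 0.007], "delta_rot": [0, 0, 0], "fingers": -1}, {"slide": [0.04, 0, 0.007], "delta_rot": [0, 0, 0], "fingers": -1}, {"slide": [0, 0, 0], "delta_rot": [0, 0, 0], "fingers": -1}]'

```text
time_s: 7.48
tcp_pos: [0.4768, 0.1779, 0.0189]
eef_rot: [-179.9, -10.3, -18.6]
contact_force: [-4.7, 3.9, 2.2]
gripper_width: 0.0003
gripper_force: 3.0
```

```bash
python3 -c "
from go import *
import cv2
plan((-.13,0,.018),10)
c=r.capture('wrist');cv2.imwrite('pics/w3.png',c['image'])"
```

```text
turn units [-0.02 -0.06 -0.03]
7.475 reader xyz mm [-141.3    0.8   18.9] rot [-179.87  -10.25  -18.61] F reader [-5.7  2.2  2.2] w 0.00034990819888990293
slide units [0.073 0.005 0.02 ]
```

View pics/w3.png

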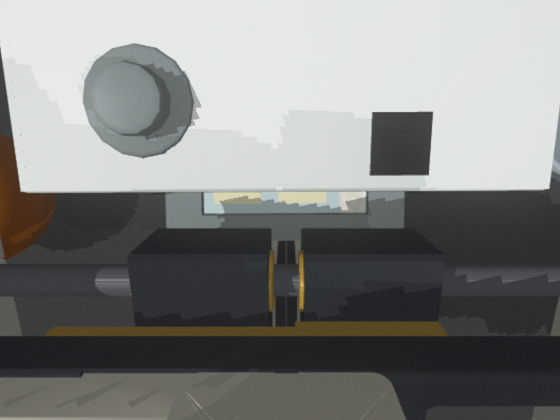

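The carrier is moving in (slide front edge at row 214, flat in its recess) and the reader's top is clear. Continuing.

Call:
play_rows --rows '[{"slide": [0.04, 0, 0.008], "delta_rot": [0, 0, 0], "fingers": -1}, {"slide": [0.04, 0, 0.008], "delta_rot": [0, 0, 0], "fingers": -1}, {"slide": [0.03, 0, 0.006], "delta_rot": [0, 0, 0], "fingers": -1}, {"slide": [0, 0, 0], "delta_rot": [0, 0, 0], "fingers": -1}]'

```text
time_s: 8.02
tcp_pos: [0.4927, 0.1726, 0.0188]
eef_rot: [-179.9, -10.3, -18.6]
contact_force: [-7.5, 4.6, 6.0]
gripper_width: 0.0007
gripper_force: 4.3
```

```bash
python3 -c "
from go import *
plan((-.12,0,.018),10)"
```

```text
turn units [-0.03 -0.06 -0.03]
8.025 reader xyz mm [-124.5    0.8   18.8] rot [-179.86  -10.26  -18.6 ] F reader [-8.5  2.   6. ] w 0.0007384884114498744
slide units [0.029 0.006 0.011]
```

Call:
play_rows --rows '[{"slide": [0.02, 0, 0.004], "delta_rot": [0, 0, 0], "fingers": -1}, {"slide": [0.015, 0, 0.003], "delta_rot": [0, 0, 0], "fingers": -1}, {"slide": [0, 0, 0], "delta_rot": [0, 0, 0], "fingers": -1}]'

```text
time_s: 8.4
tcp_pos: [0.4953, 0.1716, 0.0185]
eef_rot: [-179.8, -10.2, -18.5]
contact_force: [-38.8, 18.2, 22.1]
gripper_width: 0.0003
gripper_force: 21.1
```

```bash
python3 -c "
from go import *
plan((-.115,0,.018),10)"
```

```text
turn units [-0.03 -0.04 -0.02]
8.4 reader xyz mm [-121.7    0.7   18.5] rot [-179.84  -10.17  -18.53] F reader [-42.6   5.   22.1] w 0.00034972226649722176
slide units [0.044 0.005 0.011]
```

End stop reached, force rising to 42 N. Letting go.

Call:
play_rows --rows '[{"slide": [-0.05, 0, -0.009], "delta_rot": [0, 0, 0], "fingers": -1}, {"slide": [-0.1, 0, -0.018], "delta_rot": [0, 0, 0], "fingers": -1}, {"slide": [-0.15, 0, -0.025], "delta_rot": [0, 0, 0], "fingers": -1}, {"slide": [0, 0, -0.2], "delta_rot": [0, 0, 0], "fingers": -1}, {"slide": [0, 0, -0.2], "delta_rot": [0, 0, 0], "fingers": -1}, {"slide": [0, 0, 0], "delta_rot": [0, 0, 0], "fingers": -1}]'

```text
time_s: 9.15
tcp_pos: [0.4449, 0.1895, 0.0792]
eef_rot: [-179.7, -10.3, -18.6]
contact_force: [0.2, 0.5, 0.3]
gripper_width: 0.0006
gripper_force: 0.0
```

```bash
python3 -c "
from go import *
import cv2
plan((-.076,.055,.115),-5.7)
c=r.capture('wrist');cv2.imwrite('pics/w4.png',c['image'])
M=c['T_tool_cam'];s=r.get_state()
Rt=Ro.from_euler('xyz',s['eef_rot'],degrees=True).as_matrix();t=np.array(s['tcp_pos'])
for n,X in dict(face34=(-.123,0,.048),face0=(-.157,0,.048),btn=(-.076,.055,.085),front=(-.11,0,.07)).items():
    q=M[:3,:3].T@(Rt.T@(T(p,X)-t)-M[:3,3]);print(n,(c['fx']*q[:2]/q[2]+[c['cx'],c['cy']]).round(0))
"
```

```text
turn units [-0.07 -3.5  -0.03]
9.15 reader xyz mm [-175.3    1.8   79.2] rot [-179.69  -10.32  -18.62] F reader [0.  0.5 0.3] w 0.0006154964611176653
slide units [ 0.693 -0.358 -0.115]
face34 [287. 150.]
face0 [287. 204.]
btn [179.  51.]
front [287. 123.]
```

View pics/w4.png

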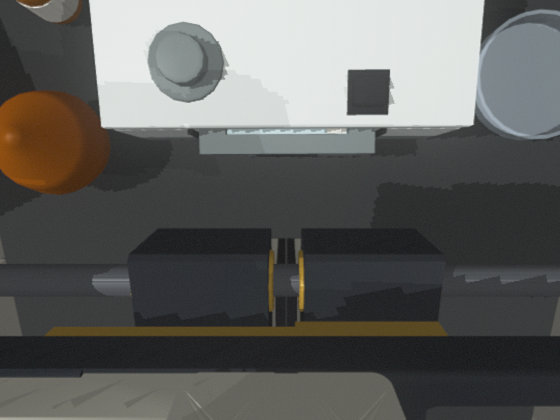

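Latched: the carrier face is at row 153 (150 predicted for 34 mm, against 204 if out) and the slide is in its recess. Now to the button, at (179,57).

Call:
play_rows --rows '[{"slide": [0, 0, -0.25], "delta_rot": [0, -0.5, 0], "fingers": -1}, {"slide": [0.2, -0.12, 0], "delta_rot": [0, -0.5, 0], "fingers": -1}, {"slide": [0.25, -0.12, 0.03], "delta_rot": [0, 0, 0], "fingers": -1}, {"slide": [0.22, -0.11, 0.03], "delta_rot": [0, 0, 0], "fingers": -1}, {"slide": [0, 0, 0], "delta_rot": [0, 0, 0], "fingers": -1}, {"slide": [0, 0, 0], "delta_rot": [0, 0, 0], "fingers": -1}]'

```text
time_s: 9.95
tcp_pos: [0.5491, 0.2066, 0.1145]
eef_rot: [179.9, -5.6, -18.7]
contact_force: [-0.7, -0.3, -0.3]
gripper_width: 0.0003
gripper_force: 0.0
```

```bash
python3 -c "
from go import *
plan((-.075,.055,.09),5.7)"
```

```text
turn units [ 0.02  0.03 -0.04]
9.95 reader xyz mm [-81.8  51.  114.5] rot [179.91  -5.57 -18.66] F reader [-0.6 -0.5 -0.3] w 0.00033259039363654134
slide units [ 0.029 -0.027  0.167]
```

Call:
play_rows --rows '[{"slide": [0.029, -0.027, 0.08], "delta_rot": [0, 0, 0], "fingers": -1}, {"slide": [0, 0, 0.08], "delta_rot": [0, 0, 0], "fingers": -1}, {"slide": [0, 0, 0.05], "delta_rot": [0, 0, 0], "fingers": -1}, {"slide": [0, 0, 0.05], "delta_rot": [0, 0, 0], "fingers": -1}, {"slide": [0, 0, 0], "delta_rot": [0, 0, 0], "fingers": -1}]'

```text
time_s: 10.58
tcp_pos: [0.5585, 0.2087, 0.0769]
eef_rot: [180.0, -5.6, -18.6]
contact_force: [0.7, -0.4, -0.6]
gripper_width: 0.0006
gripper_force: 0.0
```

```bash
python3 -c "
from go import *
plan((-.075,.055,.065),5.7)"
```

```text
turn units [ 0.01  0.02 -0.03]
10.575 reader xyz mm [-73.5  55.9  76.9] rot [179.99  -5.61 -18.6 ] F reader [ 0.8 -0.2 -0.6] w 0.0005743554359567628
slide units [-0.017  0.006  0.078]
```

Call:
play_rows --rows '[{"slide": [-0.01, 0, 0.03], "delta_rot": [0, 0, 0], "fingers": -1}, {"slide": [0, 0, 0.025], "delta_rot": [0, 0, 0], "fingers": -1}, {"slide": [0, 0, 0.015], "delta_rot": [0, 0, 0], "fingers": -1}, {"slide": [0, 0, 0], "delta_rot": [0, 0, 0], "fingers": -1}]'

```text
time_s: 11.08
tcp_pos: [0.5584, 0.2091, 0.0668]
eef_rot: [-180.0, -5.6, -18.6]
contact_force: [-0.3, 0.1, -0.3]
gripper_width: 0.0003
gripper_force: 0.0
```

```bash
python3 -c "
from go import *
plan((-.075,.055,.06),5.7)"
```

```text
turn units [-0.    0.01 -0.03]
11.075 reader xyz mm [-73.7  56.3  66.8] rot [-179.96   -5.64  -18.6 ] F reader [-0.3 -0.  -0.3] w 0.0002960716212310548
slide units [-0.013  0.009  0.045]
```

No contact yet. Down in 2 mm rows.

Call:
play_rows --rows '[{"slide": [0, 0, 0.015], "delta_rot": [0, 0, 0], "fingers": -1}, {"slide": [0, 0, 0.015], "delta_rot": [0, 0, 0], "fingers": -1}, {"slide": [0, 0, 0], "delta_rot": [0, 0, 0], "fingers": -1}]'

```text
time_s: 11.45
tcp_pos: [0.5592, 0.2092, 0.0627]
eef_rot: [-179.9, -5.7, -18.6]
contact_force: [-0.9, 0.0, 1.7]
gripper_width: 0.0003
gripper_force: 1.5
```

```bash
python3 -c "
from go import *
plan((-.075,.055,.06),5.7)"
```

```text
turn units [-0.01  0.01 -0.03]
11.45 reader xyz mm [-73.1  56.6  62.7] rot [-179.93   -5.67  -18.59] F reader [-0.9 -0.3  1.7] w 0.00033772996756044647
slide units [-0.015  0.011  0.017]
```

Contact at 1.7 N. Pressing on.

Call:
play_rows --rows '[{"slide": [0, 0, 0.015], "delta_rot": [0, 0, 0], "fingers": -1}, {"slide": [0, 0, 0.015], "delta_rot": [0, 0, 0], "fingers": -1}, {"slide": [0, 0, 0], "delta_rot": [0, 0, 0], "fingers": -1}]'

```text
time_s: 11.82
tcp_pos: [0.5596, 0.2091, 0.0595]
eef_rot: [-179.9, -5.7, -18.6]
contact_force: [-5.0, -0.2, 15.7]
gripper_width: 0.0005
gripper_force: 8.0
```

```bash
python3 -c "
from go import *
plan((-.075,.055,.06),5.7)"
```

```text
turn units [-0.02 -0.   -0.03]
11.825 reader xyz mm [-72.6  56.7  59.5] rot [-179.92   -5.7   -18.57] F reader [-4.7 -1.7 15.7] w 0.0004939430986854107
slide units [-0.015  0.011 -0.005]
```

Call:
play_rows --rows '[{"slide": [-0.015, 0.01, 0.008], "delta_rot": [0, 0, 0], "fingers": -1}, {"slide": [0, 0, 0], "delta_rot": [0, 0, 0], "fingers": -1}]'

```text
time_s: 12.08
tcp_pos: [0.5595, 0.2092, 0.0594]
eef_rot: [-179.7, -5.9, -18.5]
contact_force: [1.6, -2.9, 16.6]
gripper_width: 0.0007
gripper_force: 8.2
```

Call:
play_rows --rows '[{"slide": [0, 0, -0.015], "delta_rot": [0, 0, 0], "fingers": -1}, {"slide": [0, 0, 0], "delta_rot": [0, 0, 0], "fingers": -1}]'

```text
time_s: 12.32
tcp_pos: [0.5584, 0.2092, 0.0601]
eef_rot: [-179.8, -5.8, -18.6]
contact_force: [2.7, 1.2, 5.4]
gripper_width: 0.0006
gripper_force: 2.2
```

Call:
play_rows --rows '[{"slide": [0, 0, -0.007], "delta_rot": [0, 0, 0], "fingers": -1}, {"slide": [0, 0, 0], "delta_rot": [0, 0, 0], "fingers": -1}]'

```text
time_s: 12.58
tcp_pos: [0.5571, 0.2088, 0.0603]
eef_rot: [-179.9, -5.7, -18.6]
contact_force: [2.9, 0.9, 4.9]
gripper_width: 0.0004
gripper_force: 2.2
```

Call:
play_rows --rows '[{"slide": [0, 0, -0.007], "delta_rot": [0, 0, 0], "fingers": -1}, {"slide": [0, 0, 0], "delta_rot": [0, 0, 0], "fingers": -1}]'

```text
time_s: 12.82
tcp_pos: [0.5564, 0.2084, 0.0609]
eef_rot: [-179.9, -5.6, -18.6]
contact_force: [1.2, 1.6, 3.1]
gripper_width: 0.0008
gripper_force: 2.0
```

Call:
play_rows --rows '[{"slide": [0, 0, -0.01], "delta_rot": [0, 0, 0], "fingers": -1}, {"slide": [0, 0, 0], "delta_rot": [0, 0, 0], "fingers": -1}]'

```text
time_s: 13.08
tcp_pos: [0.5559, 0.2082, 0.0623]
eef_rot: [-180.0, -5.6, -18.6]
contact_force: [1.0, 1.4, 2.8]
gripper_width: 0.0006
gripper_force: 1.6
```

The profile fits: hard stop at z 59.5 mm, about 5 N just above it, then falling with the spring, so the button was fully down. I'll retreat and check.

Call:
play_rows --rows '[{"slide": [0, 0, -0.1], "delta_rot": [0, 0, 0], "fingers": -1}, {"slide": [0, 0, -0.3], "delta_rot": [0, 0, 0], "fingers": -1}, {"slide": [-0.2, 0.1, -0.3], "delta_rot": [0, 0, 0], "fingers": -1}, {"slide": [-0.25, 0.1, 0], "delta_rot": [0, 0, 0], "fingers": -1}, {"slide": [-0.2, 0.1, 0], "delta_rot": [0, 0, 0], "fingers": -1}, {"slide": [0, 0, 0], "delta_rot": [0, 0, 0], "fingers": -1}, {"slide": [0, 0, 0], "delta_rot": [0, 0, 0], "fingers": -1}]'

```text
time_s: 13.95
tcp_pos: [0.4401, 0.1997, 0.1578]
eef_rot: [-180.0, -5.7, -18.6]
contact_force: [0.8, 0.2, 0.4]
gripper_width: 0.0002
gripper_force: 0.0
```

```bash
python3 -c "
from go import *
import cv2
show();c=r.capture('wrist');cv2.imwrite('pics/w5.png',c['image'])
M=c['T_tool_cam'];s=r.get_state()
Rt=Ro.from_euler('xyz',s['eef_rot'],degrees=True).as_matrix();t=np.array(s['tcp_pos'])
for n,X in dict(face34=(-.123,0,.048),face0=(-.157,0,.048),btn=(-.076,.055,.085),front=(-.11,0,.07)).items():
    q=M[:3,:3].T@(Rt.T@(T(p,X)-t)-M[:3,3]);print(n,(c['fx']*q[:2]/q[2]+[c['cx'],c['cy']]).round(0))
"
```

```text
13.95 reader xyz mm [-183.     9.9  157.8] rot [-179.95   -5.65  -18.58] F reader [0.7 0.4 0.4] w 0.00018952153268149332
face34 [298. 138.]
face0 [298. 178.]
btn [222.  69.]
front [299. 120.]
```

View pics/w5.png

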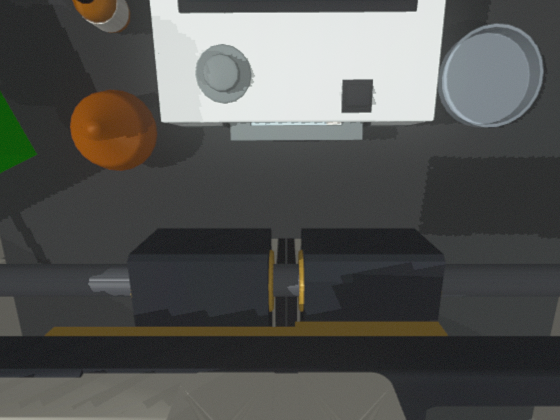

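The carrier is still latched (face at row 140, 138 predicted). The button is up at (221,73), the slide is in place, and the onion, dish and bottle look undisturbed.

```bash
python3 -c "
from plant import r
print(r.close_job())"
```

```text
the job is handed in; nothing more can be done
None
```

The carrier was pushed to its end stop and is resting on its latch, the start button was pressed fully and has come up again, and the job is handed in; no verdict came back.

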